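Set the gauging program selector and start

TASK

Set the gauging console to the green program: with a fingertip, push the black pointer handle of the selector round, click by click, until it rests in the click position that points at the green disc; push it, do not pinch it. Only then press the white start button fully down with a fingertip and let it spring back up. Leave the loose gauges, parts and tools where they are.

Things in the scene. Friction and masses are not known exactly. Their poses are not given: they have to be found in the camera images.
- console: Fixed control console of the gauging station: a beige box 240 x 260 mm and 70 mm high with a dark flat deck. Origin: centre of its underside; its x points away from the operator (robot), y left, z up. Position and yaw vary. Selector axis at x = 20 mm, start button at x = -85, y = -95 mm.
- selector (a joint): Turn of the selector, rad, growing clockwise seen from above. Nine click positions 30 degrees (0.5236 rad) apart: position k at k x 0.5236, k = 0 to 8, end stops just beyond 0 and 8. In the console's frame the handle points at 120 - 30 k degrees (counter-clockwise from console x). It starts at rest in position 3, 4 or 5, which have small grey dots and no disc.
- selector_axis (a point): Point on the selector's vertical axis at deck level (70 mm above the work surface). A spring-loaded ball inside makes the clicks: about 0.1 N m (3 N at 40 mm from the axis) to leave a position; past halfway the handle snaps on to the next one by itself and rests there.
- pointer_aim (a point): Point on the deck at which the handle points: 85 mm from the selector axis straight along the handle, at deck level. Turns with the handle; its x axis points outwards along the handle.
- handle_nose (a point): Outer end of the black pointer handle, on its top: 55 mm from the axis, 41 mm above the deck. The handle is an upright bar 16 mm thick with a white line along the top, reaching from a round hub (radius 21 mm) out to 55 mm on one side only; its flanks are free, from 7 to 41 mm above the deck. The hub is 43 mm high.
- cheek_left: Left flank of the handle (its counter-clockwise side seen from above): pushed on by a fingertip, it turns the selector clockwise. Origin on the selector axis at deck level, x outwards along the handle; flat face at y = +8 mm, x = 5 to 55 mm (bare beyond the hub, from 21 mm).
- cheek_right: Right flank of the handle (its clockwise side), face at y = -8 mm in the same frame; pushed on, it turns the selector counter-clockwise.
- start (a joint): Travel of the start button, m: 0 up, 0.006 fully down. It springs up by itself; about 4 N holds it fully down.
- start_top (a point): Centre of the top of the white round start button (radius 13 mm, in a black collar of radius 21 mm), 22 mm above the deck when up. Pressed straight down.
- disc_green: Green marker disc lying fixed on the deck, radius 13 mm, 3 mm high, centred 85 mm from the selector axis at one of the click positions 0, 1, 2, 6, 7 or 8. The six colours change places. Origin: centre of its underside.
- disc_red: Red marker disc lying fixed on the deck, radius 13 mm, 3 mm high, centred 85 mm from the selector axis at one of the click positions 0, 1, 2, 6, 7 or 8. The six colours change places. Origin: centre of its underside.
- disc_yellow: Yellow marker disc lying fixed on the deck, radius 13 mm, 3 mm high, centred 85 mm from the selector axis at one of the click positions 0, 1, 2, 6, 7 or 8. The six colours change places. Origin: centre of its underside.
- disc_blue: Blue marker disc lying fixed on the deck, radius 13 mm, 3 mm high, centred 85 mm from the selector axis at one of the click positions 0, 1, 2, 6, 7 or 8. The six colours change places. Origin: centre of its underside.
- disc_orange: Orange marker disc lying fixed on the deck, radius 13 mm, 3 mm high, centred 85 mm from the selector axis at one of the click positions 0, 1, 2, 6, 7 or 8. The six colours change places. Origin: centre of its underside.
- disc_purple: Purple marker disc lying fixed on the deck, radius 13 mm, 3 mm high, centred 85 mm from the selector axis at one of the click positions 0, 1, 2, 6, 7 or 8. The six colours change places. Origin: centre of its underside.
- plug_gauge: Loose plug gauge standing on the console's near left corner: steel cylinder radius 11 mm, black top, 60 mm high. To be left alone. Origin: centre of its underside.
- setting_ring: Loose steel setting ring lying on the console's far left corner, radius 19 mm, 14 mm high. To be left alone. Origin: centre of its underside.
- sleeve: Loose aluminium sleeve standing on the bench to the left, radius 28 mm, 45 mm high. To be left alone. Origin: centre of its underside.
- housing: Loose aluminium housing, 90 x 60 x 48 mm, on the bench to the left. To be left alone. Origin: centre of its underside.
- wrench: Loose steel wrench, 180 mm long, lying on the bench to the right, 8 mm high. To be left alone. Origin under its middle.
- driver: Loose screwdriver with orange handle, 200 mm long, lying to the left, 26 mm high. To be left alone. Origin under its middle.
- oil: Loose blue oil bottle standing to the right, radius 22 mm, 110 mm high. To be left alone. Origin: centre of its underside.

How it is judged:
By the outcome, as a careful person would: the job done as asked, in the order asked, and still so for the second after the job is handed in, with the robot touching nothing.
It also fails if it takes over 51 s, if anything falls off the work surface, if the arm or the gripper's body presses on something with over 40 N, if the wrist force passes 120 N, or if a joint passes its speed limit or range.

ROBOT

A 6-joint arm with a two-finger parallel gripper is mounted at the origin on the work surface. World frame = base frame: x ahead of the robot, y to its left, z up, the work surface at z = 0. Lengths are in m, angles in rad, forces in N, time in s.
With the tool pointing down it reaches from about 0.425 to 0.95 m from the base axis. Payload 14.7 kg.
Tool frame: the origin (TCP) lies midway between the tips of the shut fingers; the grasp point (between the pads) lies 19 mm behind it; z points along the fingers, y is the direction in which the jaws open and shut (so a half turn about z gives the same grasp; the last joint's range is limited). The gripper opens to 85 mm and grips with 20 to 120 N. Pads are 22 mm wide; open, the fingers measure 114 mm over their backs; the gripper's body (76 mm by 85 mm) begins 54 mm behind the grasp point. The pads swing forward as they close: fully open they stand 13 mm farther back than shut.
Start: joints at [-1.358, 0.48, 1.596, -0, 1.065, -0.047], TCP at [0.167, -0.628, 0.231] pointing down, gripper open.
Joint ranges: [-2.75, 2.75], [-0.82, 2.05], [0.23, 2.67], [-1.56, 4.7], [0.09, 2.69], [-2.92, 2.92]. Speed limits (rad/s): [1.89, 1.89, 2.39, 3.01, 3.01, 3.01].

INTERFACE

Orientations are given as a unit quaternion [x, y, z, w].
In Python, from cell import env gives the robot as it stands.
- The arm moves only by the tool step_arm, never from a script. Its argument "moves" is a list that holds one entry, the list of rows, each a list of 4 numbers: the shift along the tool's x, y, z in mm, then the turn about the tool's z in degrees. A call has 1 to 20 rows; each row shifts and turns the commanded pose from where the row before left it, along the tool's axes as they then stand; what a row does not reach is not made up. A row lasts 1/8 s, in which the tool goes at most 62.5 mm and 10.7 degrees, less where a joint would pass 70% of its speed; a pose out of reach is approached as far as the arm can. A call with a gripper value outside its range is refused whole. "gripper" is the closure in counts, from 0 (fully open) to 255 (shut), set as the call begins (left out, the last holds). The fingers move at their own pace and stop on an object; "newtons" is the grip in N (left out, the last holds). Time passes only in rows, so rows that do not move let the fingers close. It gives the time, the measured TCP pose, the force and the opening at its end, in the units of the state.
- env.read_state(): the state, without advancing time (a new reading comes with each control period).
- env.snapshot(name): name is "side" or "top"; returns the picture (384x512x3 uint8, red, green, blue); there is no depth.
- env.camera_params(name): a dict with "mtx" (3x3 intrinsics, pixels), "k1" (the pictures are not rectified: a ray, as slopes to the right and down, at radius r is drawn at 1 + k1 r^2 times it, then the intrinsics apply), "R" (3x3) and "t" (3): a world point X has camera coordinates R X + t. Camera axes: x right, y down, z forward; pixel columns grow to the right and rows downward; lengths in m; the calibration is good to about 2 mm. A picture is of the moment at which its call begins. camera_params takes no time and is no camera call.
- env.close_job(): hands the job in, once; it reports no verdict.
Trained networks look in the newest picture that a camera, given by its name, has taken for a name from the list of things; names that differ only in an ending like _2 or _b are one class to them, and where a whole thing is asked for, a point or a joint stands for the part that bears it (a point fixed in the world has none). Each returns a list of dicts, best first, with "confidence" (0 to 1); they miss things now and then, are a little off and sometimes report something else, mostly with a low value. They report only what shows in the picture. A call takes as long as a camera call.
- env.boxes_of(camera, thing): "bbox" ([left, top, width, height] in pixels, round what is visible of it).
- env.masks_of(camera, thing): "pixels" (384x512 bool, what is visible of it) and "bbox" ([left, top, width, height] in pixels, round what is visible of it).
- env.pinpoint(camera, thing): "xy" ([column, row] in pixels: a listed point, or the origin of a listed thing).
The state is a dict: "time": time; "qpos": joint angles; "joint_velocities": joint speeds; "joint_efforts": joint torques, N m; "ee_pos": TCP position; "tcp_rot": TCP orientation; "contact_force": force on the tool from outside, world axes, zero at the start; "torque": the same for the moment, N m; "grip_width": opening from 0.0 (shut) to 1.0 (fully open).
Only numpy, scipy, OpenCV 4.12 (cv2) and the standard library are available. Lean on these libraries where they do the work, as an engineer would, in place of code of your own. Each camera call takes 0.05 s, during which the arm holds its last target.

## Working session

There is one attempt and no reset: what is moved stays moved. The work goes in short steps, Python scripts to look and compute and a tool call to move; the robot and the scene stay as the last step left them, time stands still between calls to the robot, and variables do not carry over. Pictures are saved under pics/ and viewed, and the job is handed in when it is done.

Besides the shell and the picture viewer there is one more tool, called after "Request:" as name(argument=value, ...), one argument or row to a line, values as JSON. step_arm: Moves the arm, as the interface text tells. Its arguments: {"type":"object","properties":{"moves":{"type":"array"},"gripper":{"type":"number"},"newtons":{"type":"number"}},"required":["moves"]}

```bash
ls; mkdir -p pics; python3 - <<'E'
from cell import env
import cv2
s=env.read_state(); print(s)
for n in("top","side"):
    im=env.snapshot(n); cv2.imwrite(f"pics/{n}0.png",cv2.resize(im[:,:,::-1],(800,600),interpolation=cv2.INTER_CUBIC)); print(env.camera_params(n))
    for t in ["selector_axis","pointer_aim","handle_nose","start_top","disc_green","console","plug_gauge","setting_ring"]:
        print(n,t,[(p['xy'],round(p['confidence'],2)) for p in env.pinpoint(n,t)][:2])
E
```

```text
pics
{'time': 0.0, 'qpos': array([-1.35758083e+00,  4.80836319e-01,  1.59685633e+00, -1.69227837e-05,
        1.06512088e+00, -4.65660203e-02]), 'joint_velocities': array([ 0.00291099,  0.00151577,  0.00029843,  0.00056385, -0.00191805,
       -0.00203035]), 'joint_efforts': array([-2.31673250e-03, -9.50661135e+01, -4.30171824e+01, -6.05724672e-04,
        1.26692012e-02, -6.14841929e-05]), 'ee_pos': array([ 0.16691425, -0.62777773,  0.23067603]), 'tcp_rot': array([ 9.91575333e-01,  1.29529866e-01, -5.81801999e-05, -6.07706624e-04]), 'contact_force': array([ 0.69922659, -0.22601449,  0.49039698]), 'torque': array([0.02477942, 0.02517023, 0.01342458]), 'grip_width': 0.9995805306927943}
{'mtx': array([[401.79897745,   0.        , 254.80869661],
       [  0.        , 401.79897745, 187.47569528],
       [  0.        ,   0.        ,   1.        ]]), 'k1': -0.07930787409649327, 'R': array([[ 0.01154905, -0.99980986,  0.01571218],
       [-0.98915485, -0.01372406, -0.1462338 ],
       [ 0.14642163, -0.01385291, -0.98912527]]), 't': array([0.00302795, 0.54486453, 1.16256849])}
top selector_a
[... 473 characters left out ...]
[  0.        ,   0.        ,   1.        ]]), 'k1': -0.11115878191815291, 'R': array([[-0.74040626, -0.67204382, -0.01247707],
       [-0.39200596,  0.44681217, -0.80417051],
       [ 0.54601272, -0.5905218 , -0.59426771]]), 't': array([0.41031107, 0.27677902, 1.15986782])}
side selector_axis [([261.9, 166.8], 0.82), ([138.6, 273.1], 0.36)]
side pointer_aim [([239.4, 160.6], 0.61)]
side handle_nose [([250.2, 156.5], 0.59)]
side start_top [([302.0, 163.9], 0.55)]
side disc_green [([278.4, 159.3], 0.39)]
side console [([265.9, 188.6], 0.89), ([133.0, 273.5], 0.74)]
side plug_gauge [([239.3, 176.9], 0.7), ([303.4, 165.9], 0.63)]
side setting_ring [([228.2, 174.8], 0.62), ([260.7, 169.1], 0.32)]
```

```bash
cat > h.py <<'E'
import numpy as np, cv2
from cell import env
def dist(cam):
    c=env.camera_params(cam); return c
def ray(cam,uv):
    c=env.camera_params(cam);K=c['mtx']
    d=np.array([c['k1'],0,0,0,0.])
    p=cv2.undistortPoints(np.array([[uv]],float),K,d)[0,0]
    R=c['R'];return -R.T@c['t'], R.T@np.array([p[0],p[1],1])
def at_z(cam,uv,z):
    o,d=ray(cam,uv);return o+d*(z-o[2])/d[2]
def proj(cam,X):
    c=env.camera_params(cam)
    return cv2.projectPoints(np.array(X,float).reshape(-1,1,3),cv2.Rodrigues(c['R'])[0],c['t'],c['mtx'],np.array([c['k1'],0,0,0,0.]))[0].reshape(-1,2)
E
python3 - <<'E'
from h import *
for n,P in {"top":dict(axis=((312.2,164.8),.07),aim=((307.3,137.3),.07),nose=((310.6,142.8),.111),start=((346.9,198.4),.092),green=((283.7,148.8),.07),console=((310.3,176.9),0)),
 "side":dict(axis=((261.9,166.8),.07),aim=((239.4,160.6),.07),nose=((250.2,156.5),.111),start=((302,163.9),.092),green=((278.4,159.3),.07),console=((265.9,188.6),0))}.items():
    for k,(uv,z) in P.items(): print(n,k,at_z(n,uv,z).round(4))
for n,(x,y,w,h) in {"top":(230,100,150,150),"side":(170,110,180,140)}.items():
    im=env.snapshot(n)[y:y+h,x:x+w,::-1]
    cv2.imwrite(f"pics/{n}crop0.png",cv2.resize(im,None,fx=4,fy=4,interpolation=cv2.INTER_CUBIC))
E
```

```text
top axis [ 0.6104 -0.1584  0.07  ]
top aim [ 0.694  -0.1447  0.07  ]
top nose [ 0.6663 -0.148   0.111 ]
top start [ 0.509  -0.2543  0.092 ]
top green [ 0.6575 -0.074   0.07  ]
top console [ 0.5864 -0.1632  0.    ]
side axis [ 0.6288 -0.1652  0.07  ]
side aim [ 0.7205 -0.1422  0.07  ]
side nose [ 0.6645 -0.1411  0.111 ]
side start [ 0.5103 -0.2495  0.092 ]
side green [ 0.6159 -0.2459  0.07  ]
side console [ 0.5913 -0.1451  0.    ]
```

View pics/top0.png

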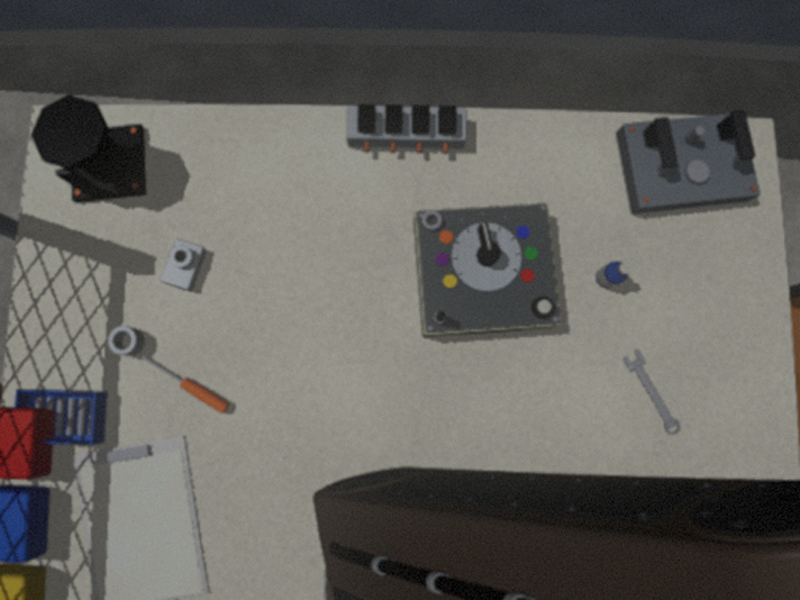

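View pics/topcrop0.png

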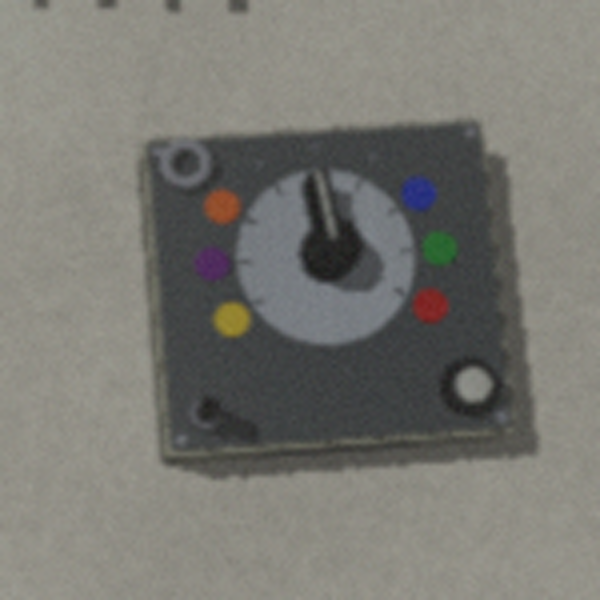

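View pics/sidecrop0.png

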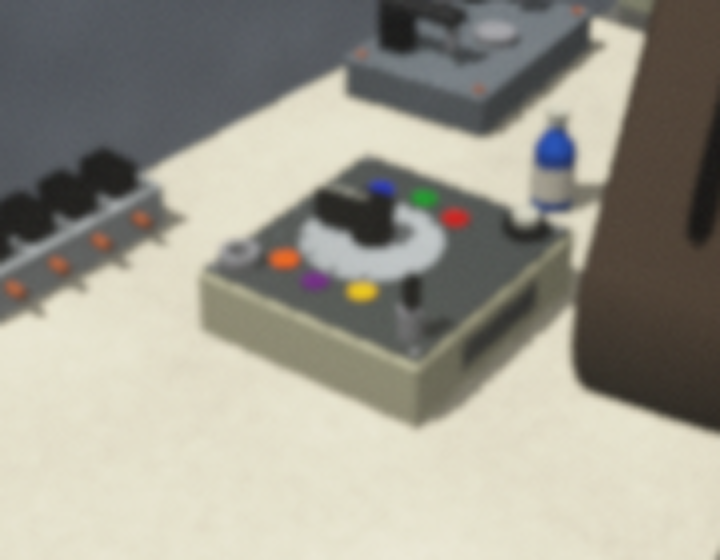

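The top crop shows the discs yellow, purple and orange on the left and blue, green and red on the right. Green is at about pixel (340, 162), which is the middle right, so position 7. The handle points nearly straight ahead. Next I'll fit the console pose from the colour blobs.

```bash
cat > fit.py <<'E'
from h import *
from scipy.optimize import least_squares
# crop px (4x, cubic): full = x0 + (c+.5)/4-.5
def f(c,x0,y0): return np.array([x0+(c[0]+.5)/4-.5,y0+(c[1]+.5)/4-.5])
top={'0':(232,319),'1':(213,263),'2':(222,206),'6':(419,193),'7':(440,247),'8':(431,305)}
side={'0':(362,291),'1':(315,281),'2':(285,258),'6':(382,187),'7':(425,197),'8':(456,217)}
obs=[]
def refine(n,p,im):
    hsv=cv2.cvtColor(im,cv2.COLOR_RGB2HSV).astype(float)
    c=np.round(p).astype(int);r=6
    w=hsv[c[1]-r:c[1]+r+1,c[0]-r:c[0]+r+1]; s=w[...,1]*(w[...,2]>40)
    s=np.clip(s-110,0,None)
    yy,xx=np.mgrid[-r:r+1,-r:r+1]
    return c+np.array([(s*xx).sum(),(s*yy).sum()])/s.sum()
for n,D,o in(("top",top,(230,100)),("side",side,(170,110))):
    im=env.snapshot(n)
    for k,c in D.items():
        p=f(c,*o);q=refine(n,p,im); print(n,k,p,q.round(1)); obs.append((n,int(k),q if n=="top" else p))
    q=f((474,384),*o) if n=="top" else f((524,217),*o)
    obs.append((n,'b',q))
def model(P):
    x,y,a=P; R=np.array([[np.cos(a),-np.sin(a)],[np.sin(a),np.cos(a)]])
    def W(l,z): return np.r_[np.array([x,y])+R@l,z]
    out=[]
    for n,k,q in obs:
        if k=='b': X=W(np.array([-.105,-.095]),.092)
        else:
            t=np.radians(120-30*k);X=W(.085*np.array([np.cos(t),np.sin(t)]),.073)
        out.append((n,X,q))
    return out
def res(P,cams=("top","side")): return np.concatenate([proj(n,X)[0]-q for n,X,q in model(P) if n in cams])
for cams in(("top",),("side",),("top","side")):
    r=least_squares(res,[.61,-.158,0],args=(cams,),loss='soft_l1'); print(cams,r.x.round(4),np.degrees(r.x[2]).round(2)); print(res(r.x,cams).reshape(-1,2).round(1).tolist())
E
python3 fit.py
```

```text
top 0 [287.625 179.375] [287.6 179.4]
top 1 [282.875 165.375] [282.7 165.5]
top 2 [285.125 151.125] [285.2 151.3]
top 6 [334.375 147.875] [334.3 148. ]
top 7 [339.625 161.375] [339.5 161.7]
top 8 [337.375 175.875] [337.2 176. ]
side 0 [260.125 182.375] [260.  182.6]
side 1 [248.375 179.875] [245.1 177. ]
side 2 [240.875 174.125] [240.9 174.5]
side 6 [265.125 156.375] [265.1 156.6]
side 7 [275.875 158.875] [277.7 160.8]
side 8 [283.625 163.875] [283.1 163.8]
('top',) [ 0.6135 -0.1549  0.0838] 4.8
[[-0.0, 0.1], [-0.2, 0.0], [-0.0, -0.1], [0.0, -0.1], [0.1, -0.0], [0.1, 0.0], [0.1, 0.1]]
('side',) [ 0.6142 -0.1518  0.0757] 4.34
[[-0.2, -0.0], [-0.1, -0.2], [-0.1, 0.0], [-0.2, 0.5], [0.0, 0.3], [-0.0, 0.2], [0.8, -1.2]]
('top', 'side') [ 0.614  -0.1541  0.0817] 4.68
[[-0.3, -0.2], [-0.5, -0.3], [-0.3, -0.4], [-0.2, -0.2], [-0.1, -0.2], [-0.2, -0.1], [-0.2, -0.0], [0.4, -0.3], [0.5, -0.4], [0.4, -0.1], [0.1, 0.3], [0.3, 0.0], [0.3, -0.1], [1.1, -1.5]]
```

Request:
step_arm(
  moves=[
    [[20,-12,0,0],[40,-25,0,0],[40,-25,0,0],[40,-25,0,0],[40,-25,0,0],[40,-25,0,0],[40,-25,0,0],[40,-25,0,0],[40,-25,0,0],[40,-25,0,0],[40,-25,0,0],[40,-25,0,0],[40,-25,0,0],[40,-25,0,0],[40,-25,0,0],[21,-8,0,0],[20,0,0,0],[0,0,0,0]],
  ],
  gripper=255,
  newtons=40,
)

```text
time: 3.35
ee_pos: [0.6726, -0.1096, 0.231]
tcp_rot: [0.991, 0.13, 0.0, -0.0]
contact_force: [-0.2, 0.8, 0.4]
grip_width: -0.001
```

Request:
step_arm(
  moves=[
    [[0,0,0,-10],[0,0,0,-10],[0,0,0,-10],[0,0,0,-10],[0,0,0,-10],[0,0,0,-10],[0,0,0,-10],[0,0,0,-10],[0,0,0,0],[0,0,0,0]],
  ],
)

```text
time: 4.6
ee_pos: [0.6716, -0.111, 0.2314]
tcp_rot: [0.678, 0.735, -0.0, -0.0]
contact_force: [-0.4, 0.2, -0.5]
grip_width: -0.0
```

```bash
cat > loc.py <<'E'
from h import *
from scipy.spatial.transform import Rotation as R
A=np.array([.6138,-.1545]);Y=np.radians(4.75)
def loc():
    s=env.read_state();p=s['ee_pos'];M=R.from_quat(s['tcp_rot']).as_matrix()
    d=p[:2]-A; print('t',s['time'],'pos',p.round(4),'F',s['contact_force'].round(2),'q',s['qpos'].round(2))
    print('tool x yaw',np.degrees(np.arctan2(M[1,0],M[0,0])).round(2),'tilt',M[:,2].round(4))
    print('axis->tcp in tool x,y mm',(M[:2,:2].T@d*1000).round(1),'console frame',(np.array([[np.cos(Y),np.sin(Y)],[-np.sin(Y),np.cos(Y)]])@d*1000).round(1))
E
python3 - <<'E'
from loc import *
loc()
for n,(x,y,w,h) in {"top":(230,100,150,150),"side":(170,110,180,140)}.items():
    im=env.snapshot(n)[y:y+h,x:x+w,::-1]
    cv2.imwrite(f"pics/{n}crop1.png",cv2.resize(im,None,fx=4,fy=4,interpolation=cv2.INTER_CUBIC))
E
```

```text
t 4.6 pos [ 0.6716 -0.111   0.2314] F [-0.43  0.19 -0.48] q [-0.21  0.52  1.52  0.    1.1  -0.29]
tool x yaw 94.64 tilt [-2.e-04  1.e-04 -1.e+00]
axis->tcp in tool x,y mm [38.7 61.1] console frame [61.2 38.6]
```

View pics/sidecrop1.png

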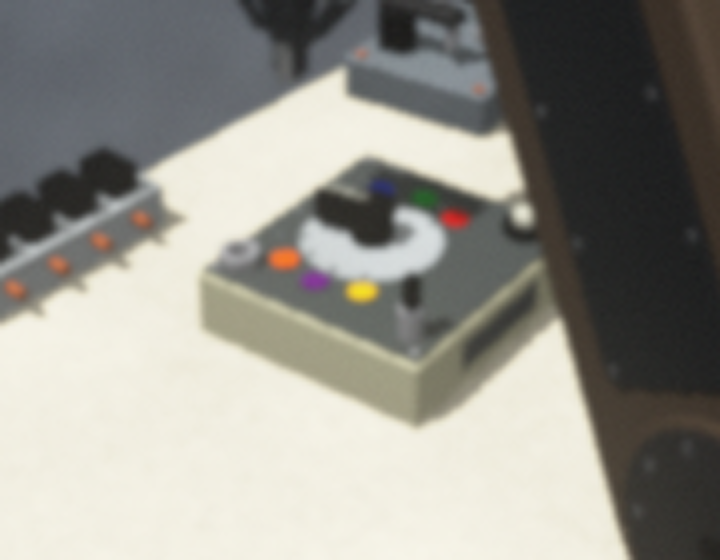

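View pics/topcrop1.png

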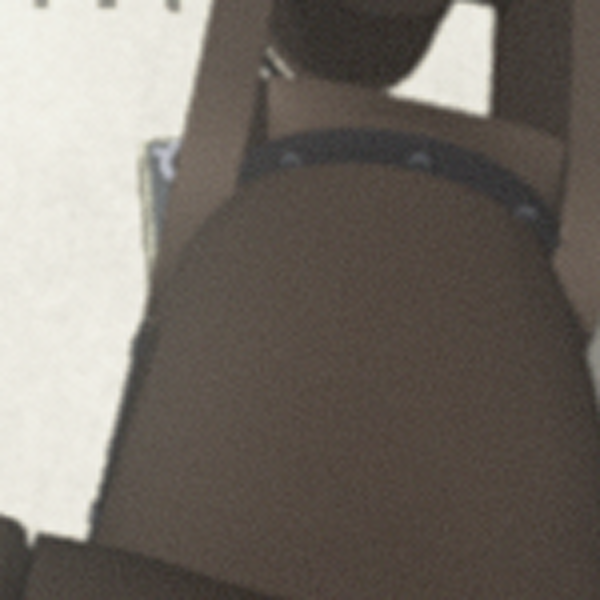

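Request:
step_arm(
  moves=[
    [[0,-10,0,0],[0,-9,10,0],[0,0,20,0],[0,0,20,0],[0,0,20,0],[0,0,20,0],[0,0,20,0],[0,0,15,0],[0,0,10,0],[0,0,10,0],[0,0,0,0],[0,0,0,0]],
  ],
)

```text
time: 6.2
ee_pos: [0.6535, -0.1128, 0.0867]
tcp_rot: [0.676, 0.737, 0.0, 0.0]
contact_force: [0.2, 0.0, 0.2]
grip_width: 0.004
```

```bash
python3 - <<'E'
from loc import *
loc()
for n,(x,y,w,h) in {"side":(170,110,180,140)}.items():
    im=env.snapshot(n)[y:y+h,x:x+w,::-1]
    cv2.imwrite(f"pics/{n}crop2.png",cv2.resize(im,None,fx=4,fy=4,interpolation=cv2.INTER_CUBIC))
E
```

```text
t 6.2 pos [ 0.6535 -0.1128  0.0867] F [0.18 0.03 0.24] q [-0.22  0.66  1.68  0.    0.8  -0.3 ]
tool x yaw 94.88 tilt [ 6.e-04 -1.e-04 -1.e+00]
axis->tcp in tool x,y mm [38.2 43.1] console frame [43.  38.3]
```

View pics/sidecrop2.png

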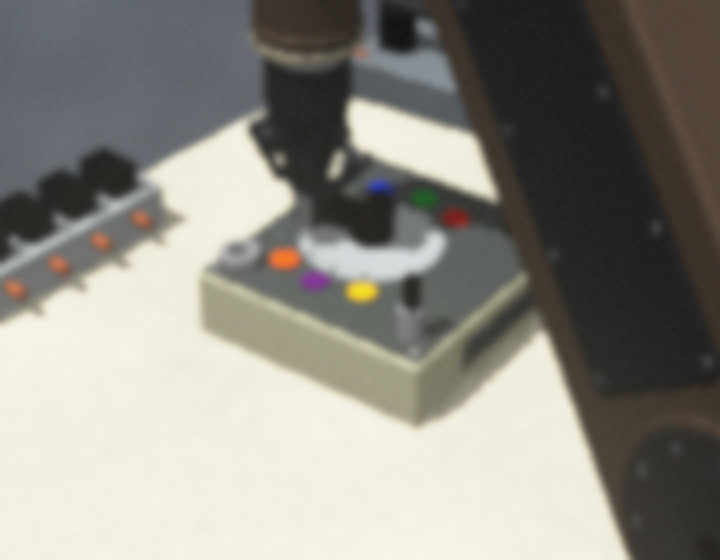

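Request:
step_arm(
  moves=[
    [[-4,0,0,0],[-4,0,0,0],[-4,0,0,0],[-3,0,0,0],[-1,0,0,0],[0,0,0,0]],
  ],
)

```text
time: 7.0
ee_pos: [0.6545, -0.1287, 0.0862]
tcp_rot: [0.676, 0.737, -0.0, -0.0]
contact_force: [0.2, -0.7, 0.4]
grip_width: 0.001
```

Request:
step_arm(
  moves=[
    [[-2,0,0,0],[-1,0,0,0],[-1,0,0,0],[0,0,0,0]],
  ],
)

```text
time: 7.5
ee_pos: [0.6549, -0.132, 0.0863]
tcp_rot: [0.676, 0.737, 0.0, -0.0]
contact_force: [-0.2, 6.5, 1.1]
grip_width: -0.003
```

```bash
python3 - <<'E'
from loc import *
loc()
E
```

```text
t 7.5 pos [ 0.6549 -0.132   0.0863] F [-0.22  6.47  1.07] q [-0.24  0.66  1.67  0.    0.81 -0.33]
tool x yaw 94.88 tilt [-0.e+00  8.e-04 -1.e+00]
axis->tcp in tool x,y mm [19.  42.9] console frame [42.8 19.1]
```

Request:
step_arm(
  moves=[
    [[-1.9,0.8,0,2.5],[-1.9,0.8,0,2.5],[-1.9,0.8,0,2.5],[-1.9,0.8,0,2.5],[-1.9,0.8,0,2.5],[-1.9,0.8,0,2.5],[-1.9,0.8,0,2.5],[-1.9,0.8,0,2.5],[-1.9,0.8,0,2.5],[-1.9,0.8,0,2.5],[0,0,0,0]],
  ],
)

```text
time: 8.88
ee_pos: [0.6607, -0.1524, 0.0863]
tcp_rot: [0.82, 0.573, -0.0, 0.0]
contact_force: [0.5, 0.2, 0.2]
grip_width: -0.005
```

```bash
python3 - <<'E'
from loc import *
loc()
for n,(x,y,w,h) in {"side":(170,110,180,140)}.items():
    im=env.snapshot(n)[y:y+h,x:x+w,::-1]
    cv2.imwrite(f"pics/{n}crop3.png",cv2.resize(im,None,fx=4,fy=4,interpolation=cv2.INTER_CUBIC))
E
```

```text
t 8.875 pos [ 0.6607 -0.1524  0.0863] F [0.55 0.21 0.16] q [-0.27  0.67  1.64 -0.    0.82  0.08]
tool x yaw 69.89 tilt [-0.e+00 -1.e-04 -1.e+00]
axis->tcp in tool x,y mm [18.1 43.3] console frame [46.9 -1.8]
```

View pics/sidecrop3.png

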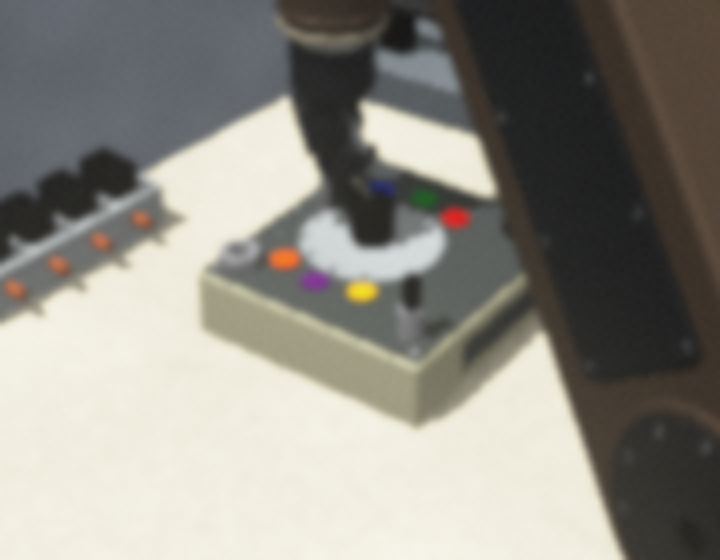

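The first click is done: the force dropped to zero. Continuing.

Request:
step_arm(
  moves=[
    [[-1.9,0.8,0,2.5],[-1.9,0.8,0,2.5],[-1.9,0.8,0,2.5],[-1.9,0.8,0,2.5],[-1.9,0.8,0,2.5],[-1.9,0.8,0,2.5],[-1.9,0.8,0,2.5],[-1.9,0.8,0,2.5],[-1.9,0.8,0,2.5],[-1.9,0.8,0,2.5],[-1.9,0.8,0,2.5],[0,0,0,0]],
  ],
)

```text
time: 10.42
ee_pos: [0.6568, -0.1744, 0.0863]
tcp_rot: [0.932, 0.362, -0.0, -0.0]
contact_force: [0.4, -0.8, 0.3]
grip_width: -0.003
```

```bash
python3 - <<'E'
from loc import *
loc()
E
```

```text
t 10.425 pos [ 0.6568 -0.1744  0.0863] F [ 0.38 -0.85  0.27] q [-0.3   0.68  1.64 -0.    0.83  0.53]
tool x yaw 42.44 tilt [-1.e-04 -0.e+00 -1.e+00]
axis->tcp in tool x,y mm [18.3 43.7] console frame [ 41.2 -23.4]
```

Request:
step_arm(
  moves=[
    [[-1.9,0.8,0,2.5],[-1.9,0.8,0,2.5],[-1.9,0.8,0,2.5],[-1.9,0.8,0,2.5],[-1.9,0.8,0,2.5],[-1.9,0.8,0,2.5],[-1.9,0.8,0,2.5],[-1.9,0.8,0,2.5],[-1.9,0.8,0,2.5],[-1.9,0.8,0,2.5],[0,0,0,0]],
  ],
)

```text
time: 11.8
ee_pos: [0.6448, -0.1909, 0.0863]
tcp_rot: [0.988, 0.152, -0.0, 0.0]
contact_force: [-0.3, -0.4, -0.0]
grip_width: 0.002
```

```bash
python3 - <<'E'
from loc import *
loc()
E
```

```text
t 11.8 pos [ 0.6448 -0.1909  0.0863] F [-0.3  -0.36 -0.05] q [-0.33  0.67  1.66 -0.    0.82  0.93]
tool x yaw 17.48 tilt [-1.e-04 -0.e+00 -1.e+00]
axis->tcp in tool x,y mm [18.6 44. ] console frame [ 27.9 -38.8]
```

Request:
step_arm(
  moves=[
    [[8,0,0,0],[12,0,0,0],[0,0,-15,0],[0,0,-25,0],[0,0,-25,0],[0,0,-25,0],[0,0,-20,0],[0,0,0,0]],
  ],
)

```text
time: 12.8
ee_pos: [0.665, -0.1852, 0.1989]
tcp_rot: [0.988, 0.151, 0.002, 0.001]
contact_force: [-0.6, 0.5, -0.6]
grip_width: -0.001
```

```bash
python3 - <<'E'
from loc import *
loc()
for n,(x,y,w,h) in {"side":(170,110,180,140)}.items():
    im=env.snapshot(n)[y:y+h,x:x+w,::-1]
    cv2.imwrite(f"pics/{n}crop4.png",cv2.resize(im,None,fx=4,fy=4,interpolation=cv2.INTER_CUBIC))
E
```

```text
t 12.8 pos [ 0.665  -0.1852  0.1989] F [-0.64  0.52 -0.63] q [-0.32  0.56  1.53 -0.    1.04  0.95]
tool x yaw 17.41 tilt [ 0.0034 -0.0011 -1.    ]
axis->tcp in tool x,y mm [39.6 44.6] console frame [ 48.5 -34.9]
```

View pics/sidecrop4.png

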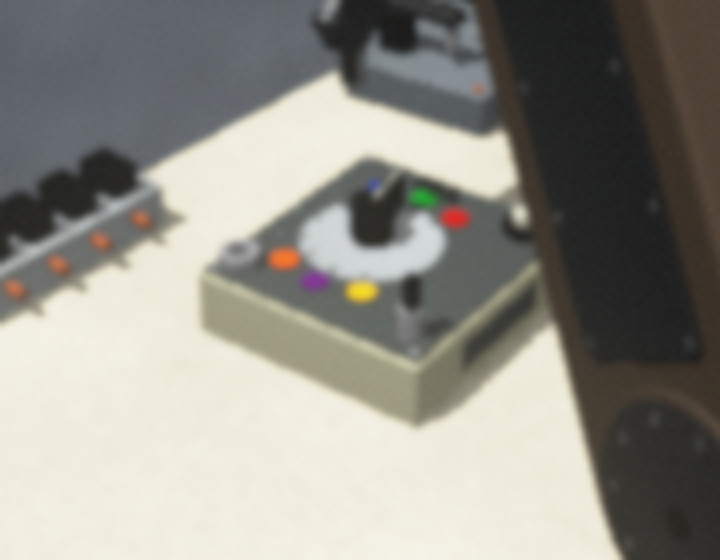

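```bash
python3 - <<'E'
from loc import *
for k in(5,6,7,8):
    t=np.radians(120-30*k)+Y
    q=proj("side",[[*(A+r*np.array([np.cos(t),np.sin(t)])),.111] for r in(.02,.055)])
    print(k,((q-[170,110])*4+1.5).round(0).tolist())
print([(p['xy'],p['confidence']) for p in env.pinpoint("side","handle_nose")])
c,s=np.cos(Y),np.sin(Y)
st=A+np.array([[c,-s],[s,c]])@[-.105,-.095];print('start',st)
S=env.read_state();M=R.from_quat(S['tcp_rot']).as_matrix();print('shift tool',(M.T@(np.r_[st,.092]-S['ee_pos'])*1000).round(1))
E
```

```text
5 [[365.0, 190.0], [350.0, 172.0]]
6 [[377.0, 189.0], [380.0, 170.0]]
7 [[387.0, 192.0], [409.0, 176.0]]
8 [[395.0, 196.0], [430.0, 188.0]]
[([269.5, 152.4], 0.7), ([275.4, 160.3], 0.42)]
start [ 0.5170274  -0.25786858]
shift tool [-161.9   25.8  104.5]
```

Request:
step_arm(
  moves=[
    [[-12,16,-10,0],[-25,35,-10,0],[-25,35,0,0],[-25,35,0,0],[-25,35,0,0],[-25,35,0,0],[-25,35,0,0],[-25,35,0,0],[-12,16,0,0],[0,0,0,0]],
  ],
)

```text
time: 14.15
ee_pos: [0.5555, -0.5101, 0.2158]
tcp_rot: [0.989, 0.15, -0.0, -0.0]
contact_force: [0.3, 0.1, 0.4]
grip_width: 0.001
```

```bash
python3 - <<'E'
from loc import *
loc()
for n,(x,y,w,h) in {"top":(230,100,150,150),"side":(170,110,180,140)}.items():
    im=env.snapshot(n)[y:y+h,x:x+w,::-1]
    cv2.imwrite(f"pics/{n}crop5.png",cv2.resize(im,None,fx=4,fy=4,interpolation=cv2.INTER_CUBIC))
E
```

```text
t 14.15 pos [ 0.5555 -0.5101  0.2158] F [0.34 0.08 0.38] q [-0.78  0.64  1.34 -0.    1.16  0.49]
tool x yaw 17.27 tilt [-6.e-04  5.e-04 -1.e+00]
axis->tcp in tool x,y mm [-161.2  322.3] console frame [ -87.5 -349.6]
```

View pics/topcrop5.png

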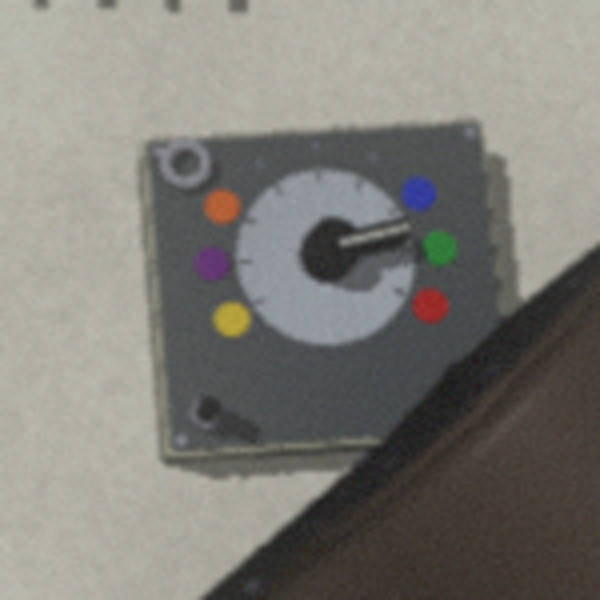

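View pics/sidecrop5.png

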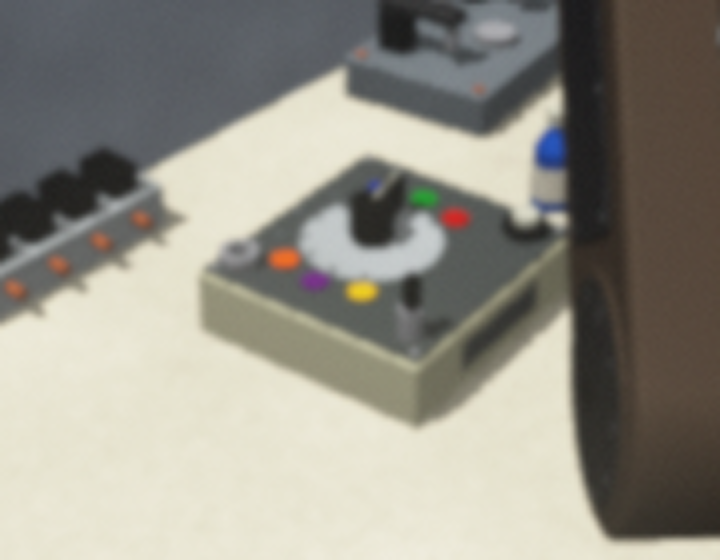

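```bash
python3 - <<'E'
from loc import *
for d in(-75,-80,-83,-90,-97):
    t=np.radians(d)+Y
    q=proj("top",[[*(A+r*np.array([np.cos(t),np.sin(t)])),.111] for r in(.0,.018,.055)])
    print(d,((q-[230,100])*4+1.5).round(0).tolist())
for d in(0,8):
    t=np.radians(d)+Y
    q=proj("top",[[*(A+r*np.array([np.cos(t),np.sin(t)])),.111] for r in(.0,.018,.055)])
    print(d,((q-[230,100])*4+1.5).round(0).tolist())
for t in("handle_nose","pointer_aim","selector_axis"):print(t,[((p['xy'],at_z("top",p['xy'],.111 if t[0]=='h' else .07).round(4)),p['confidence']) for p in env.pinpoint("top",t)])
im=env.snapshot("top")[140:180,300:350,::-1]
cv2.imwrite("pics/t6.png",cv2.resize(im,None,fx=14,fy=14,interpolation=cv2.INTER_CUBIC))
E
```

```text
-75 [[334.0, 244.0], [357.0, 236.0], [405.0, 220.0]]
-80 [[334.0, 244.0], [358.0, 238.0], [407.0, 226.0]]
-83 [[334.0, 244.0], [358.0, 240.0], [408.0, 230.0]]
-90 [[334.0, 244.0], [359.0, 243.0], [410.0, 239.0]]
-97 [[334.0, 244.0], [359.0, 246.0], [410.0, 249.0]]
0 [[334.0, 244.0], [331.0, 220.0], [327.0, 170.0]]
8 [[334.0, 244.0], [328.0, 220.0], [316.0, 171.0]]
handle_nose [(([332.0, 153.5], array([ 0.6359, -0.2094,  0.111 ])), 0.73)]
pointer_aim [(([337.2, 161.0], array([ 0.6231, -0.2332,  0.07  ])), 0.73), (([283.0, 152.2], array([ 0.6471, -0.0719,  0.07  ])), 0.27)]
selector_axis [(([308.3, 162.3], array([ 0.6178, -0.1469,  0.07  ])), 0.79), (([117.1, 171.8], array([0.5814, 0.4167, 0.07  ])), 0.18)]
```

View pics/t6.png

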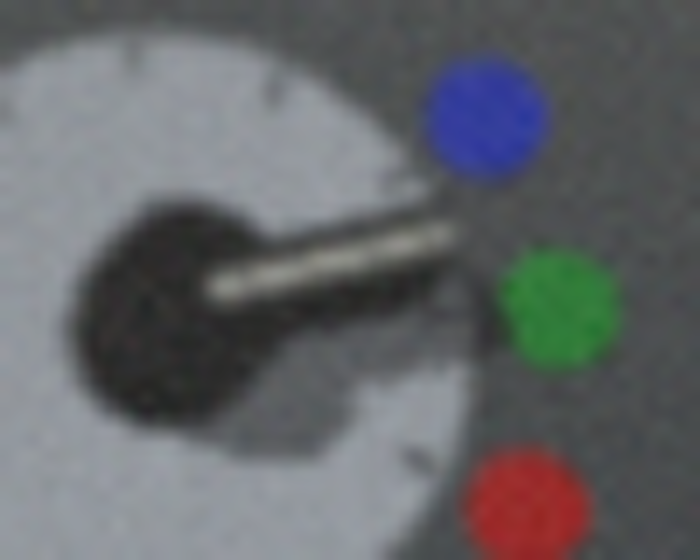

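```bash
python3 - <<'E'
from loc import *
def meas(cam,fn,ox,oy,c,roi,thr=None):
    im=cv2.imread(fn).astype(float); sat=im.max(2)-im.min(2); g=im.min(2)
    x0,y0,x1,y1=roi; sub=g[y0:y1,x0:x1]
    # warm whitish vs bluish dial: use R-B
    rb=(im[...,2]-im[...,0])[y0:y1,x0:x1]
    lum=im.mean(2)[y0:y1,x0:x1]
    m=(lum>95)&(rb>4)
    n,lab,st,_=cv2.connectedComponentsWithStats(cv2.morphologyEx(m.astype(np.uint8),cv2.MORPH_OPEN,np.ones((3,3))))
    i=1+np.argmax(st[1:,4]); yy,xx=np.nonzero(lab==i)
    P=np.array([at_z(cam,(ox+(x+x0+.5)/4-.5,oy+(y+y0+.5)/4-.5),.111)[:2] for x,y in zip(xx,yy)])
    vx,vy,px,py=cv2.fitLine(P.astype(np.float32),cv2.DIST_HUBER,0,1e-4,1e-4).ravel()
    d=np.array([vx,vy]); 
    if d@(P.mean(0)-A)<0:d=-d
    r=(P-A)@d; off=np.cross(d,np.array([px,py])-A)
    print(fn,'n',len(P),'angle in console',np.degrees(np.arctan2(d[1],d[0])-Y).round(2),'r',r.min().round(4),r.max().round(4),'lateral off mm',(off*1000).round(1))
meas("top","pics/topcrop0.png",230,100,None,(300,160,360,250))
meas("top","pics/topcrop5.png",230,100,None,(325,210,420,260))
meas("side","pics/sidecrop0.png",170,110,None,(310,170,400,215))
meas("side","pics/sidecrop5.png",170,110,None,(370,160,415,215))
E
```

```text
pics/topcrop0.png n 15 angle in console -6.05 r 0.0454 0.0484 lateral off mm 10.5
pics/topcrop5.png n 93 angle in console -88.42 r 0.0252 0.0362 lateral off mm 5.1
pics/sidecrop0.png n 890 angle in console -12.78 r 0.0144 0.0794 lateral off mm 6.5
pics/sidecrop5.png n 528 angle in console -79.65 r 0.0328 0.0815 lateral off mm 4.7<stdin>:15: DeprecationWarning: Arrays of 2-dimensional vectors are deprecated. Use arrays of 3-dimensional vectors instead. (deprecated in NumPy 2.0)
```

```bash
python3 - <<'E' 2>/dev/null
from loc import *
def fitl(fn,cam,o,p0,p1):
    g=cv2.imread(fn).astype(float).mean(2); p0,p1=map(lambda p:np.array(p,float),(p0,p1)); d=(p1-p0)/np.linalg.norm(p1-p0); nrm=np.array([-d[1],d[0]])
    W=[]
    for s in np.arange(4,np.linalg.norm(p1-p0)-4,1.):
        k=np.arange(-7,7.1,.5); pts=(p0+d*s)+k[:,None]*nrm
        v=cv2.remap(g.astype(np.float32),pts[:,:1].astype(np.float32),pts[:,1:].astype(np.float32),cv2.INTER_LINEAR).ravel()
        i=v.argmax(); w=np.clip(v-v.max()*.8,0,None)*(abs(k-k[i])<3); c=p0+d*s+nrm*(w@k/w.sum())
        W.append(at_z(cam,(o[0]+(c[0]+.5)/4-.5,o[1]+(c[1]+.5)/4-.5),.111)[:2])
    W=np.array(W);vx,vy,px,py=cv2.fitLine(W.astype(np.float32),cv2.DIST_HUBER,0,1e-4,1e-4).ravel();dd=np.array([vx,vy])
    if dd@(W.mean(0)-A)<0: dd=-dd
    off=dd[0]*(py-A[1])-dd[1]*(px-A[0])
    print(fn,np.degrees(np.arctan2(dd[1],dd[0])-Y).round(2),'off mm',round(off*1000,1),'r',((W-A)@dd).min().round(3),((W-A)@dd).max().round(3))
fitl("pics/topcrop0.png","top",(230,100),(333,235),(319,173))
fitl("pics/topcrop5.png","top",(230,100),(340,242),(409,228))
fitl("pics/sidecrop0.png","side",(170,110),(368,199),(327,184))
fitl("pics/sidecrop5.png","side",(170,110),(378,198),(402,172))
E
python3 - <<'E'
import cv2
a=cv2.imread('pics/sidecrop5.png')[140:260,290:470]; b=cv2.imread('pics/sidecrop0.png')[140:260,290:470]
cv2.imwrite('pics/s6.png',cv2.resize(cv2.hconcat([b,a]),None,fx=2.2,fy=2.2,interpolation=cv2.INTER_CUBIC))
E
```

```text
pics/topcrop0.png 7.43 off mm -0.8 r 0.01 0.05
pics/topcrop5.png -80.01 off mm 0.3 r 0.008 0.053
pics/sidecrop0.png -1.3 off mm -0.6 r 0.012 0.051
pics/sidecrop5.png -79.53 off mm 4.6 r 0.015 0.055
```

View pics/s6.png

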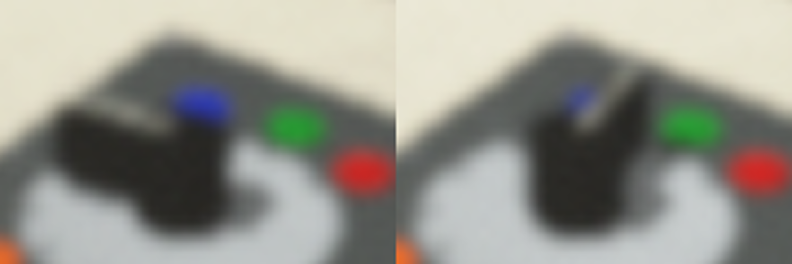

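The top view puts the line at about -80° in the console frame, and it was at +7° before the push. The side view disagrees. I'll go back and push the left flank gently to about -89°. That stays within click 7's range whichever reading is right, and it will show whether the handle is at rest there.

Request:
step_arm(
  moves=[
    [[10,-14,0,0],[25,-35,0,0],[25,-35,0,0],[25,-35,0,0],[25,-35,0,0],[25,-35,0,0],[25,-35,0,0],[25,-35,0,0],[18,-20,0,0],[-10,8,0,5],[0,0,0,6],[0,0,0,0]],
  ],
)

```text
time: 15.95
ee_pos: [0.6599, -0.1911, 0.2165]
tcp_rot: [0.998, 0.056, 0.0, -0.0]
contact_force: [-0.6, -0.9, -0.1]
grip_width: -0.001
```

```bash
python3 - <<'E'
from loc import *
loc()
E
```

```text
t 15.95 pos [ 0.6599 -0.1911  0.2165] F [-0.58 -0.91 -0.12] q [-0.33  0.55  1.52  0.    1.08  1.13]
tool x yaw 6.46 tilt [ 1.e-04  2.e-04 -1.e+00]
axis->tcp in tool x,y mm [41.7 41.6] console frame [ 42.9 -40.3]
```

Request:
step_arm(
  moves=[
    [[0,1,10,0],[0,0,25,0],[0,0,25,0],[0,0,25,0],[0,0,20,0],[0,0,15,0],[0,0,10,0],[-5,0,0,0],[-4,0,0,0],[-4,0,0,0],[0,0,0,0]],
  ],
)

```text
time: 17.32
ee_pos: [0.647, -0.1951, 0.0869]
tcp_rot: [0.998, 0.056, 0.0, 0.0]
contact_force: [-0.1, -0.1, 0.3]
grip_width: -0.001
```

Request:
step_arm(
  moves=[
    [[-2,0,0,0],[-1,0,0,0],[0,0,0,0]],
  ],
)

```text
time: 17.7
ee_pos: [0.6442, -0.1952, 0.0863]
tcp_rot: [0.998, 0.056, -0.0, -0.0]
contact_force: [0.6, 0.9, -0.3]
grip_width: -0.005
```

Request:
step_arm(
  moves=[
    [[-2,0,0,0],[-1,0,0,0],[0,0,0,0]],
  ],
)

```text
time: 18.08
ee_pos: [0.641, -0.1955, 0.0862]
tcp_rot: [0.998, 0.056, -0.0, -0.0]
contact_force: [0.7, -0.4, -0.5]
grip_width: -0.001
```

Request:
step_arm(
  moves=[
    [[-2,0,0,0],[-1,0,0,0],[0,0,0,0]],
  ],
)

```text
time: 18.45
ee_pos: [0.6381, -0.1959, 0.0863]
tcp_rot: [0.998, 0.056, -0.0, -0.0]
contact_force: [-0.2, 0.6, 0.2]
grip_width: -0.001
```

```bash
python3 - <<'E'
from loc import *
loc()
E
```

```text
t 18.45 pos [ 0.6381 -0.1959  0.0863] F [-0.2   0.65  0.17] q [-0.34  0.66  1.67  0.    0.81  1.12]
tool x yaw 6.38 tilt [-1.e-04  1.e-04 -1.e+00]
axis->tcp in tool x,y mm [19.5 43.8] console frame [ 20.8 -43.3]
```

Request:
step_arm(
  moves=[
    [[-1,0,0,0],[0,0,0,0]],
  ],
)

```text
time: 18.7
ee_pos: [0.6376, -0.196, 0.0864]
tcp_rot: [0.998, 0.056, 0.0, 0.0]
contact_force: [2.5, 0.8, -0.6]
grip_width: -0.005
```

Request:
step_arm(
  moves=[
    [[-1,0,0,0],[0,0,0,0]],
  ],
)

```text
time: 18.95
ee_pos: [0.6373, -0.1961, 0.0865]
tcp_rot: [0.998, 0.056, 0.001, 0.0]
contact_force: [7.7, 1.0, -3.8]
grip_width: 0.004
```

```bash
python3 - <<'E'
from loc import *
loc()
im=env.snapshot("side")[110:250,170:350,::-1]
cv2.imwrite("pics/sidecrop7.png",cv2.resize(im,None,fx=4,fy=4,interpolation=cv2.INTER_CUBIC))
E
```

```text
t 18.95 pos [ 0.6373 -0.1961  0.0865] F [ 7.72  1.02 -3.82] q [-0.34  0.66  1.67  0.    0.81  1.11]
tool x yaw 6.38 tilt [ 2.e-03 -3.e-04 -1.e+00]
axis->tcp in tool x,y mm [18.7 44. ] console frame [ 20.  -43.4]
```

View pics/sidecrop7.png

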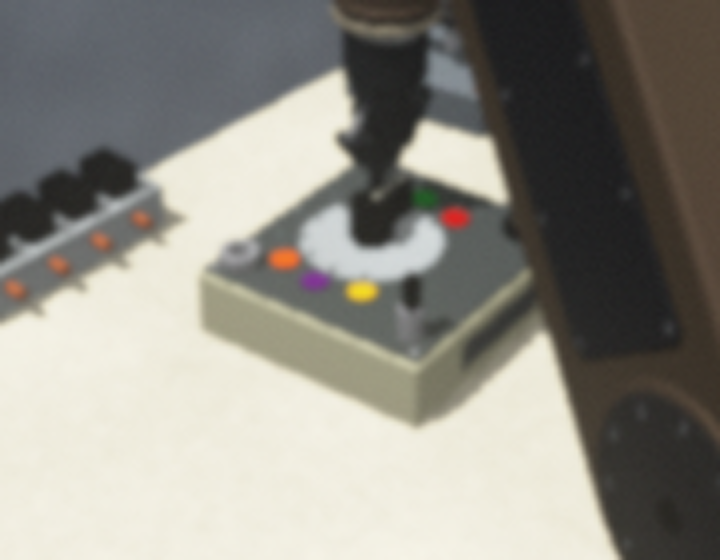

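Contact came at the same face distance as on the first touch (19 mm), 88.5° further round, so the handle has turned exactly three clicks. The 7–8° visual offset was there at the start too, so it's a systematic error. Backing off.

Request:
step_arm(
  moves=[
    [[4,0,0,0],[8,0,0,0],[10,0,0,0],[0,0,-15,0],[0,0,-25,0],[0,0,-25,0],[0,0,-15,0],[0,0,0,0],[0,0,0,0]],
  ],
)

```text
time: 20.12
ee_pos: [0.6576, -0.1935, 0.1656]
tcp_rot: [0.998, 0.056, -0.001, -0.0]
contact_force: [-0.5, -0.1, 0.0]
grip_width: -0.001
```

```bash
python3 - <<'E'
from loc import *
loc()
im=env.snapshot("side")[110:250,170:350,::-1]
cv2.imwrite("pics/sidecrop8.png",cv2.resize(im,None,fx=4,fy=4,interpolation=cv2.INTER_CUBIC))
print([(p['xy'],p['confidence']) for p in env.pinpoint("side","handle_nose")])
c,s=np.cos(Y),np.sin(Y)
st=A+np.array([[c,-s],[s,c]])@[-.105,-.095]
S=env.read_state();M=R.from_quat(S['tcp_rot']).as_matrix();print(st,'shift tool',(M.T@(np.r_[st,.092]-S['ee_pos'])*1000).round(1))
E
```

```text
t 20.125 pos [ 0.6576 -0.1935  0.1656] F [-0.51 -0.14  0.02] q [-0.33  0.59  1.57 -0.    0.98  1.13]
tool x yaw 6.38 tilt [-1.e-03  3.e-04 -1.e+00]
axis->tcp in tool x,y mm [39.2 43.7] console frame [ 40.4 -42.5]
[([270.5, 151.3], 0.76), ([281.8, 164.9], 0.22)]
[ 0.5170274  -0.25786858] shift tool [-146.7   48.4   73.4]
```

View pics/sidecrop8.png

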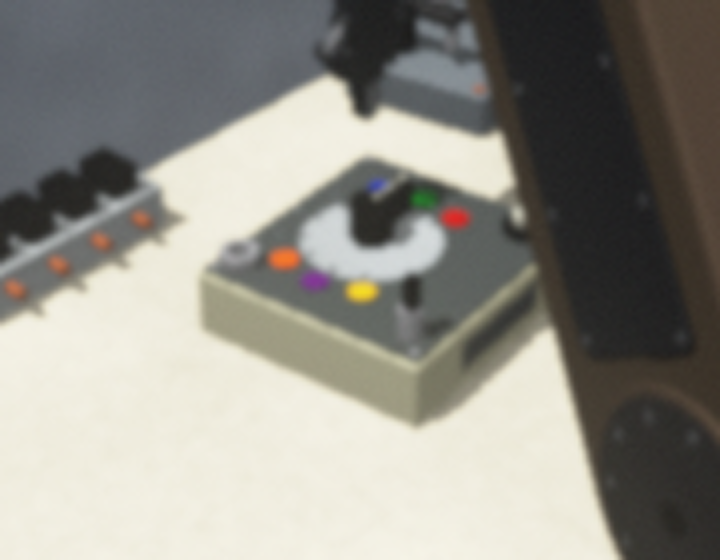

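The handle moved. The line now runs (382,190)→(408,176), which matches the prediction for click 7, so it had been resting short before. I'll check with the top camera before pressing anything.

Request:
step_arm(
  moves=[
    [[-10,12,-20,0],[-25,35,-20,0],[-25,40,-10,0],[-25,40,0,0],[-25,40,0,0],[-25,40,0,0],[-25,40,0,0],[-12,40,0,0],[0,20,0,0],[0,0,0,0]],
  ],
)

```text
time: 21.48
ee_pos: [0.5202, -0.5199, 0.217]
tcp_rot: [0.999, 0.055, 0.0, 0.0]
contact_force: [-0.3, 0.8, -0.2]
grip_width: -0.003
```

```bash
cat > lf.py <<'E'
from loc import *
def fitl(fn,cam,o,p0,p1):
    g=cv2.imread(fn).astype(float).mean(2); p0,p1=map(lambda p:np.array(p,float),(p0,p1)); d=(p1-p0)/np.linalg.norm(p1-p0); nrm=np.array([-d[1],d[0]])
    W=[]
    for s in np.arange(4,np.linalg.norm(p1-p0)-4,1.):
        k=np.arange(-7,7.1,.5); pts=(p0+d*s)+k[:,None]*nrm
        v=cv2.remap(g.astype(np.float32),pts[:,:1].astype(np.float32),pts[:,1:].astype(np.float32),cv2.INTER_LINEAR).ravel()
        i=v.argmax(); w=np.clip(v-v.max()*.8,0,None)*(abs(k-k[i])<3); c=p0+d*s+nrm*(w@k/w.sum())
        W.append(at_z(cam,(o[0]+(c[0]+.5)/4-.5,o[1]+(c[1]+.5)/4-.5),.111)[:2])
    W=np.array(W);vx,vy,px,py=cv2.fitLine(W.astype(np.float32),cv2.DIST_HUBER,0,1e-4,1e-4).ravel();dd=np.array([vx,vy])
    if dd@(W.mean(0)-A)<0: dd=-dd
    off=dd[0]*(py-A[1])-dd[1]*(px-A[0])
    print(fn,np.degrees(np.arctan2(dd[1],dd[0])-Y).round(2),'off mm',round(off*1000,1),'r',((W-A)@dd).min().round(3),((W-A)@dd).max().round(3))
E
python3 - <<'E'
from lf import *
loc()
im=env.snapshot("top")[100:250,230:380,::-1]
cv2.imwrite("pics/topcrop9.png",cv2.resize(im,None,fx=4,fy=4,interpolation=cv2.INTER_CUBIC))
fitl("pics/topcrop9.png","top",(230,100),(343,243),(410,238))
E
```

```text
t 21.475 pos [ 0.5202 -0.5199  0.217 ] F [-0.31  0.76 -0.17] q [-0.83  0.61  1.39 -0.    1.14  0.64]
tool x yaw 6.27 tilt [ 3.e-04 -7.e-04 -1.e+00]
axis->tcp in tool x,y mm [-133.  353.] console frame [-123.6 -356.4]
pics/topcrop9.png -90.95 off mm 0.9 r 0.01 0.052
```

View pics/topcrop9.png

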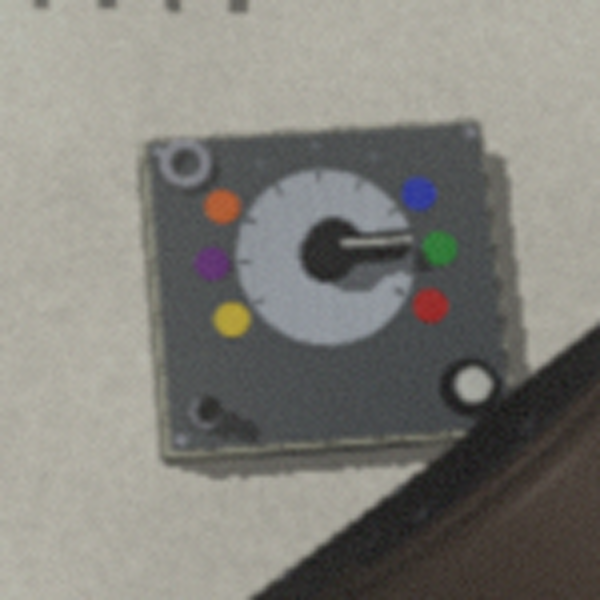

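The handle is at -91° and aims straight at the green disc at (440,247). Now the start button.

Request:
step_arm(
  moves=[
    [[3,-20,0,0],[3,-40,0,0],[4,-40,0,0],[4,-40,0,0],[4,-40,0,0],[4,-40,0,0],[3,-31,0,0],[0,-10,10,0],[0,0,25,0],[0,0,25,0],[0,0,25,0],[0,0,15,0],[0,0,10,0],[0,0,0,0]],
  ],
)

```text
time: 23.28
ee_pos: [0.5169, -0.2556, 0.106]
tcp_rot: [0.998, 0.056, -0.0, -0.0]
contact_force: [0.2, -0.0, 0.4]
grip_width: 0.0
```

```bash
python3 - <<'E'
from lf import *
loc()
im=env.snapshot("side")[110:250,170:350,::-1]
cv2.imwrite("pics/sidecrop10.png",cv2.resize(im,None,fx=4,fy=4,interpolation=cv2.INTER_CUBIC))
S=env.read_state();M=R.from_quat(S['tcp_rot']).as_matrix();print('shift tool',(M.T@(np.r_[.5170,-.2579,.092]-S['ee_pos'])*1000).round(1))
E
```

```text
t 23.275 pos [ 0.5169 -0.2556  0.106 ] F [ 0.19 -0.03  0.4 ] q [-0.51  0.53  1.88 -0.    0.73  0.95]
tool x yaw 6.39 tilt [-6.e-04  3.e-04 -1.e+00]
axis->tcp in tool x,y mm [-107.5   89.7] console frame [-104.9  -92.7]
shift tool [-0.5  2.1 14.5]
```

View pics/sidecrop10.png

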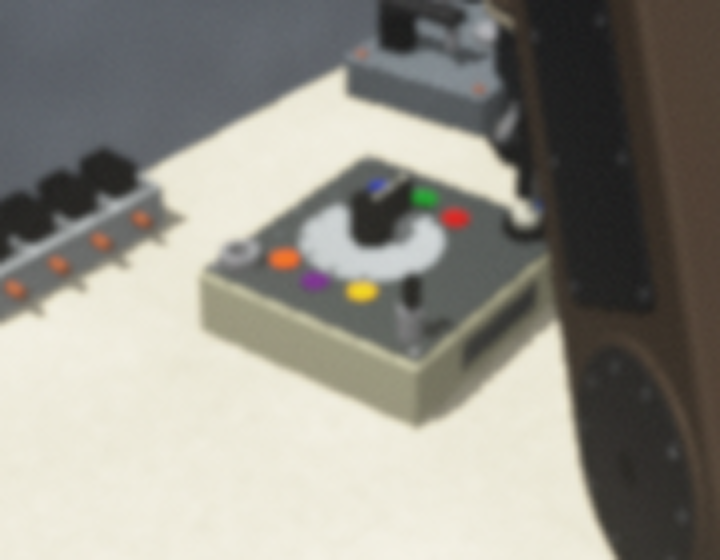

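The tip is right above the button, at about (525,205) in the side crop. Pressing in small steps.

Request:
step_arm(
  moves=[
    [[0,2,5,0],[0,0,4,0],[0,0,3,0],[0,0,2,0],[0,0,0,0]],
  ],
)

```text
time: 23.95
ee_pos: [0.5173, -0.2577, 0.0922]
tcp_rot: [0.998, 0.056, -0.0, -0.0]
contact_force: [0.1, 0.1, 0.7]
grip_width: -0.0
```

Request:
step_arm(
  moves=[
    [[0,0,2,0],[0,0,2,0],[0,0,0,0]],
  ],
)

```text
time: 24.32
ee_pos: [0.5174, -0.2577, 0.0883]
tcp_rot: [0.998, 0.056, 0.0, 0.0]
contact_force: [0.2, 0.1, 3.1]
grip_width: -0.002
```

Request:
step_arm(
  moves=[
    [[0,0,1,0],[0,0,1,0],[0,0,0,0]],
  ],
)

```text
time: 24.7
ee_pos: [0.5174, -0.2577, 0.0863]
tcp_rot: [0.998, 0.056, 0.0, 0.0]
contact_force: [-0.1, -0.5, 3.2]
grip_width: -0.001
```

Request:
step_arm(
  moves=[
    [[0,0,1,0],[0,0,0,0]],
  ],
)

```text
time: 24.95
ee_pos: [0.5175, -0.2578, 0.0859]
tcp_rot: [0.998, 0.056, 0.0, 0.0]
contact_force: [-1.8, 1.0, 14.2]
grip_width: 0.0
```

Request:
step_arm(
  moves=[
    [[0,0,1,0],[0,0,0,0]],
  ],
)

```text
time: 25.2
ee_pos: [0.5175, -0.2578, 0.0856]
tcp_rot: [0.998, 0.056, 0.0, 0.0]
contact_force: [-6.2, 3.6, 28.6]
grip_width: 0.003
```

It hit a hard stop at about 6 mm of travel (z = 0.0857), so the button is fully down. Releasing it and checking.

Request:
step_arm(
  moves=[
    [[0,0,-5,0],[0,0,-10,0],[0,0,-20,0],[0,0,-30,0],[0,0,-40,0],[0,10,-20,0],[0,35,0,0],[0,45,0,0],[0,45,0,0],[0,45,0,0],[0,45,0,0],[0,35,0,0],[0,15,0,0],[0,0,0,0]],
  ],
)

```text
time: 26.95
ee_pos: [0.5476, -0.5311, 0.2089]
tcp_rot: [0.998, 0.055, -0.0, -0.0]
contact_force: [-1.4, 0.0, -0.5]
grip_width: -0.001
```

```bash
python3 - <<'E'
from lf import *
loc()
for n,(x,y,w,h) in {"top":(230,100,150,150),"side":(170,110,180,140)}.items():
    im=env.snapshot(n); cv2.imwrite(f"pics/{n}full11.png",im[:,:,::-1]); im=im[y:y+h,x:x+w,::-1]
    cv2.imwrite(f"pics/{n}crop11.png",cv2.resize(im,None,fx=4,fy=4,interpolation=cv2.INTER_CUBIC))
fitl("pics/topcrop11.png","top",(230,100),(343,243),(410,238))
E
```

```text
t 26.95 pos [ 0.5476 -0.5311  0.2089] F [-1.37  0.01 -0.49] q [-0.81  0.66  1.32  0.    1.16  0.65]
tool x yaw 6.34 tilt [-4.e-04  6.e-04 -1.e+00]
axis->tcp in tool x,y mm [-107.3  367. ] console frame [ -97.1 -369.8]
pics/topcrop11.png -90.51 off mm 0.7 r 0.01 0.052
```

View pics/topcrop11.png

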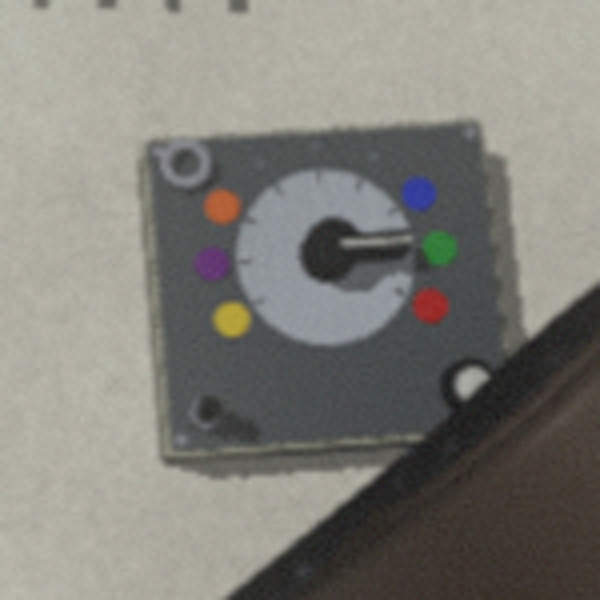

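View pics/topfull11.png

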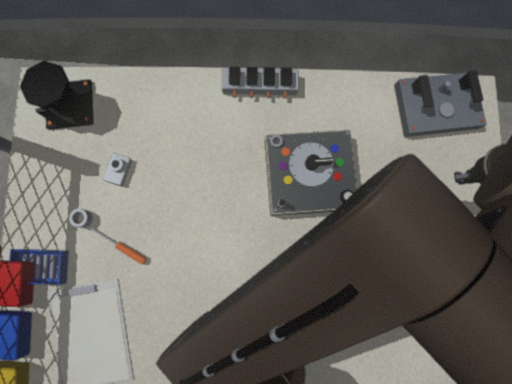

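View pics/sidecrop11.png

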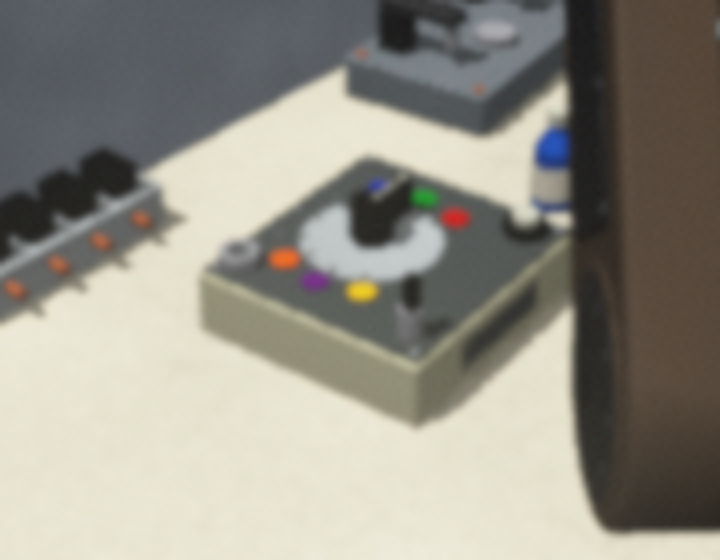

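```bash
python3 -c "
from cell import env
print(env.close_job())"
```

```text
the job is handed in; nothing more can be done
None
```

The selector is set to green (click position 7), and I pressed the start button only after that. I handed the job in at about 27 s.

**Selector:** I pushed the left flank of the handle with the shut fingertips, clockwise from position 4 to 7.
- **Correction:** after the first push, the top camera showed the handle resting about 10° short of position 7. I went back and pushed it gently the rest of the way.
- **Before pressing start:** the top camera read -91° in the console frame; position 7 is at -90°.
- **After pressing start:** it read -90.5°, pointing at the green disc. The side view agreed.

**Start button:** it reached a hard stop after about 6 mm, its full travel, and I pressed on to about 29 N. In the side view after release it looks as it did before the press.

**Checks that disagreed:**
- **Short handle:** when I went back to push, the force reading showed no contact until the fingertip was about 2° short of -90°, although the cameras had shown the handle short.
- **Start of the job:** the top camera had the handle 7° off position 4, while the side view and the first touch put it near 0°. I did not find the cause of either.

**Loose items:** the plug gauge, setting ring and oil bottle look unmoved in the last pictures. The sleeve, housing and driver look in place too. The arm hid the wrench in the last top picture, but nothing went near it.

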